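# Find the heavy side of a honing wheel

## Robot

A 7-joint arm with a two-finger parallel gripper is mounted at the origin on a cart in front of the work surface, level with it; the furniture and walls round the work are solid. World frame = base frame: x ahead of the robot, y to its left, z up, the work surface at z = 0. Lengths are in m, angles in rad, forces in N, time in s.
With the tool pointing down it reaches from about 0.425 to 0.95 m from the base axis. Payload 4.7 kg.
Tool frame: the origin (TCP) lies between the finger pads, 19 mm behind the fingertips; this is the grasp point; z points along the fingers, y is the line along which they close (so a half turn about z gives the same grasp; the last joint's range is limited). The gripper opens to 85 mm and grips with 20 to 120 N. Pads are 22 mm wide; open, the fingers measure 114 mm over their backs; the gripper's body (76 mm by 85 mm) begins 54 mm behind the grasp point. The pads swing forward as they close: fully open they stand 13 mm farther back than shut.
Start: joints at [-1.242, 0.469, -0.049, 1.532, 0.024, 1.141, -0.082], TCP at [0.236, 0.632, 0.25] pointing down, gripper open.
Joint ranges: [-2.59, 2.59], [-0.33, 1.99], [-1.39, 1.29], [0.1, 2.45], [-1.04, 4.18], [0.21, 1.99], [-2.66, 2.66]. Speed limits (rad/s): [2.57, 2.57, 3.14, 3.14, 3.14, 3.14, 3.14].

## Interface

Orientations are given as [roll, pitch, yaw] about the fixed x, y, z axes, in that order (R = Rz(yaw) Ry(pitch) Rx(roll)).
In Python, from plant import robot gives the robot as it stands. Calls block until the motion is done:
- robot.goto(position, orientation): joint-space move of the TCP to a pose.
- robot.move_straight(position, vel=0.15, attitude=None, contact_N=None): straight line of the TCP; attitude=None keeps the orientation; vel is the mean speed in m/s. With contact_N (N) it stops when the force on the tool has changed by that much, and returns True; else False.
- robot.move_joints(angles): joint-space move.
- robot.grip(opening, strength=None): opening from 0.0 (shut) to 1.0 (fully open); strength is the grip in N (None keeps the last); returns when the fingers have stopped.
- robot.sleep(seconds).
- robot.inverse_kinematics(position, orientation): joint angles nearest the present ones, or None.
- robot.sense(): the state.
- robot.grab_frame(name): name is "scene" or "top"; returns a dict with "image" (420x560x3 uint8, red, green, blue), "range_z" (420x560 float32, m along the optical axis (not along the pixel's ray), 0 where there is no reading), "fx", "fy", "cx", "cy" (pixels), "dist_coeffs" ([k1, k2, p1, p2, k3] as OpenCV has them; the pictures are not rectified), "R" (3x3) and "t" (3): a world point X has camera coordinates R X + t. Camera axes: x right, y down, z forward; pixel columns grow to the right and rows downward; lengths in m; the calibration is good to about 2 mm. A picture is of the moment at which its call begins.
A pose or a line that the arm cannot do raises robot.IKError and nothing moves.
- robot.close_job(): hands the job in, once; it reports no verdict.
The state is a dict: "t": time; "joint_pos": joint angles; "joint_velocities": joint speeds; "effort": joint torques, N m; "tcp_pos": TCP position; "tcp_rot": TCP orientation; "wrist_force": force on the tool from outside, world axes, zero at the start; "torque": the same for the moment, N m; "opening": opening from 0.0 (shut) to 1.0 (fully open).
Only numpy, scipy, OpenCV 4.12 (cv2) and the standard library are available. Lean on these libraries where they do the work, as an engineer would, in place of code of your own. Each camera call takes 0.05 s, during which the arm holds its last target. There are 200 camera calls.

## Task

One of the three wooden honing wheels, the middle-sized one, runs out of balance. Turn it by hand by its rim and let it go to find out where its heavy side is (the bearing is stiff, so from either side it stops short of the bottom: the true bottom lies halfway between the two rests), then turn that heavy side straight down and finish still gripping the wheel's rim between the fingers, holding it so. Do not turn the other two wheels and leave the things lying around where they are.

Things in the scene. Friction and masses are not known exactly. Their poses are not given: they have to be found in the camera images.
- stand_small: fixed dark wooden stand of the 100 mm wheel: foot 95x90 mm, origin on the bench under the wheel's centre; x runs along the axle, away from the robot (up to 0.25 rad to either side), y left, z up. One post, 34 mm wide, 36 mm BEHIND the wheel's mid-plane, ends 13 mm above the axle, its bearing boss (radius 17 mm) 17 mm above; nothing is in front of or above the wheel
- wheel_small_hub (a point): centre of the small wheel, in its mid-plane on the axle, 110 mm above the bench; axes as its stand's. Plain light wooden upright disc, 100 mm diameter, 22 mm thick, with steel hub flanges (radius 19 mm, 5 mm proud). The three wheels are alike but for their diameter (100, 125, 150 mm) and swap places from start to start
- stand_middle: fixed dark wooden stand of the 125 mm wheel: foot 95x90 mm, origin on the bench under the wheel's centre; x runs along the axle, away from the robot (up to 0.25 rad to either side), y left, z up. One post, 34 mm wide, 36 mm BEHIND the wheel's mid-plane, ends 13 mm above the axle, its bearing boss (radius 17 mm) 17 mm above; nothing is in front of or above the wheel
- wheel_middle_hub (a point): centre of the middle wheel, in its mid-plane on the axle, 110 mm above the bench; axes as its stand's. Plain light wooden upright disc, 125 mm diameter, 22 mm thick, with steel hub flanges (radius 19 mm, 5 mm proud). The three wheels are alike but for their diameter (100, 125, 150 mm) and swap places from start to start
- stand_large: fixed dark wooden stand of the 150 mm wheel: foot 95x90 mm, origin on the bench under the wheel's centre; x runs along the axle, away from the robot (up to 0.25 rad to either side), y left, z up. One post, 34 mm wide, 36 mm BEHIND the wheel's mid-plane, ends 13 mm above the axle, its bearing boss (radius 17 mm) 17 mm above; nothing is in front of or above the wheel
- wheel_large_hub (a point): centre of the large wheel, in its mid-plane on the axle, 110 mm above the bench; axes as its stand's. Plain light wooden upright disc, 150 mm diameter, 22 mm thick, with steel hub flanges (radius 19 mm, 5 mm proud). The three wheels are alike but for their diameter (100, 125, 150 mm) and swap places from start to start
- wheel_middle (a joint): how far the middle wheel is turned, rad, anticlockwise as the robot sees it; 0 with its dark line straight up; no stops. A plug of about 150 g is hidden in the wood 40 mm from the axle, at an unseen angle from the line that differs at every start; the wood (200 g) is balanced. Turning it by the rim takes under 3 N
- wheel_middle_mark (a point): outer end of the middle wheel's dark line (4 mm wide, hub to rim on the front face, then across the rim), 57.5 mm from the axle. Let go, the wheel creeps heavy side downward (up to 2 rad/s, no overshoot) and within 4 s rests 0.35 to 0.6 rad short of straight down, by the same amount from either side; that close to straight down or up it stays where it is left
- wheel_small_mark (a point): the same on the small wheel, 45 mm from its axle; the small wheel is balanced and stays where it is
- wheel_large_mark (a point): the same on the large wheel, 70 mm from its axle; the large wheel is balanced and stays where it is
- strop: flat leather-faced wooden strop, 53x212x14 mm; loose bystander; origin at the centre of its underside
- awl: awl with a turned handle, lying, 39x122x32 mm; loose bystander; origin at the centre of its underside
- sanding_block: wooden sanding block, 78x99x32 mm; loose bystander; origin at the centre of its underside
- wedge: plain wooden wedge, 102x42x24 mm; loose bystander; origin at the centre of its underside
- tape_roll: roll of tape lying flat, 104x102x25 mm; loose bystander; origin at the centre of its underside
- oil_can: small oil can with a thin upright spout, 64x64x151 mm; loose bystander; origin at the centre of its underside

How it is judged:
On the way:
1. the middle wheel is in the fingers with its heavy side well away from the bottom (more than 0.33 rad) (contact force between the fingers and wheel_middle above 1 N and (y of plug_core in the frame of stand_middle above 0.0129617 m or y of plug_core in the frame of stand_middle below -0.0129617 m or z of plug_core in the frame of stand_middle above 0.11 m)), for 0.1 s.
At the end, for the whole second after the job is handed in: the middle wheel stands still with its heavy side within 0.2 rad (about 11 degrees) of straight down, gripped over its rim between the fingers (more than 5 N, TCP within 75 mm of the wheel's centre); the other wheels' line ends have moved less than 12 mm and the loose things less than 30 mm (contact force between the fingers and wheel_middle above 5 N and distance between the grasp point and wheel_middle_hub below 0.075 m and y of plug_core in the frame of stand_middle between -0.00794677 and 0.00794677 m and z of plug_core in the frame of stand_middle below 0.0717865 m and velocity of joint wheel_middle between -0.05 and 0.05 rad/s and distance of each of wheel_small_mark, wheel_large_mark from where it was at the start of the episode below 0.012 m and distance of each of strop, awl, sanding_block, wedge, tape_roll, oil_can from where it was at the start of the episode below 0.03 m); the arm keeps its last pose, push and grip.
It fails at once if one of the other two wheels is turned (distance of any of wheel_small_mark, wheel_large_mark from where it was at the start of the episode above 0.012 m).
It fails at once if a loose thing on the bench is disturbed (distance of any of strop, awl, sanding_block, wedge, tape_roll, oil_can from where it was at the start of the episode above 0.03 m).
It also fails if it takes over 58 s, if anything falls off the work surface, if the arm or the gripper's body presses on something with over 40 N, if the wrist force passes 120 N, or if a joint passes its speed limit or range.

## Working session

There is one attempt and no reset: what is moved stays moved. The work goes in short steps, each a Python script; the robot and the scene stay as the last script left them, time stands still between calls to the robot, and variables do not carry over. Pictures are saved under pics/ and viewed, on a budget of 10 in all, crops included, one or two more only if the job needs it, and the job is handed in when it is done.

```bash
ls; mkdir -p pics; python3 - <<'E'
from plant import robot
import cv2,numpy as np
ims=[]
for n in("scene","top"):
    f=robot.grab_frame(n); np.savez(f'{n}0.npz',**f)
    cv2.imwrite(f'pics/{n}0.png',f['image'][:,:,::-1])
    print(n,f['fx'],f['cx'],f['dist_coeffs'],(-f['R'].T@f['t']).round(3),f['R'].round(2).tolist())
print(robot.sense())
E
```

```text
pics
scene 497.5673624658921 279.9782158907696 [-0.07349117  0.          0.          0.          0.        ] [-0.204  0.968  0.752] [[-0.81, -0.59, 0.02], [-0.29, 0.37, -0.88], [0.51, -0.72, -0.47]]
top 502.83140662791317 282.4553740944469 [-0.15495713  0.          0.          0.          0.        ] [-0.159 -0.131  1.843] [[0.22, -0.98, 0.0], [-0.91, -0.2, -0.36], [0.35, 0.07, -0.93]]
{'t': 0.1, 'joint_pos': array([-1.24189533,  0.4693572 , -0.04860619,  1.53355689,  0.02410606,
        1.14098797, -0.08230762]), 'joint_velocities': array([-0.00217069, -0.00129365, -0.00010835, -0.00248031,  0.00029681,
       -0.00027026, -0.00173878]), 'effort': array([ 1.86089186e-03, -5.11511528e+01, -4.61195328e-02, -2.38389301e+01,
        1.09011898e-02,  4.43545694e-03, -7.58677345e-06]), 'tcp_pos': array([0.23620756, 0.63180882, 0.24907622]), 'tcp_rot': array([-3.13987008e+00,  5.93025865e-05,  2.78382528e+00]), 'wrist_force': array([ 0.00306876, -0.00711374,  0.14829063]), 'torque': array([ 0.06849576, -0.10727647,  0.09563773]), 'opening': 1.0013531350210616}
```

View pics/scene0.png

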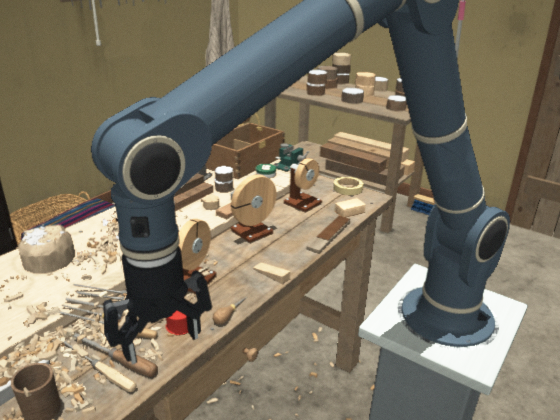

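View pics/top0.png

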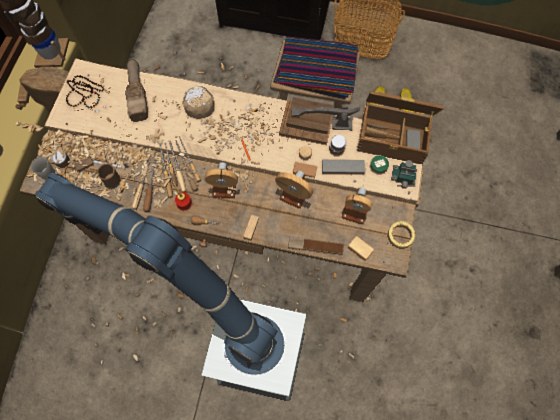

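Top view: three wheels at about (222,178), (293,186), (357,204). Scene view: (192,245), (254,202), (308,175). I'll measure their sizes with depth.

```bash
cat >h.py <<'E'
import numpy as np,cv2
def K(f): return np.array([[f['fx'],0,f['cx']],[0,f['fy'],f['cy']],[0,0,1.]])
def rays(f,uv):
    p=cv2.undistortPoints(np.asarray(uv,float).reshape(-1,1,2),K(f),f['dist_coeffs'])[:,0]
    return np.c_[p,np.ones(len(p))]@f['R'], -f['R'].T@f['t']   # world rays scaled to z=1, centre
def cloud(f):
    h,w=f['range_z'].shape; v,u=np.mgrid[:h,:w]; uv=np.c_[u.ravel(),v.ravel()]
    d,c=rays(f,uv); P=c+d*f['range_z'].reshape(-1,1)
    return P.reshape(h,w,3)
def proj(f,X):
    return cv2.projectPoints(np.asarray(X,float).reshape(-1,1,3),cv2.Rodrigues(f['R'])[0],f['t'],K(f),f['dist_coeffs'])[0][:,0]
E
python3 - <<'E'
from h import *
for n,px in(("scene",[(192,245),(254,202),(308,175)]),("top",[(222,178),(293,186),(357,204)])):
    f=dict(np.load(n+'0.npz')); P=cloud(f)
    m=((P[...,2]>.03)&(P[...,2]<.22)&(f['range_z']>0)).astype(np.uint8)
    for u,v in px: 
        print(n,P[v,u].round(3))
        c=P[v,u]; s=(np.abs(P[...,:2]-c[:2]).max(-1)<.11)&(m>0)
        hsv=cv2.cvtColor(f['image'],cv2.COLOR_RGB2HSV)
        Q=P[s]; 
        W=Q[(hsv[s][:,2]>120)]
        print(len(Q),len(W),'max',W.max(0).round(3),'min',W.min(0).round(3),'z99',np.percentile(W[:,2],98).round(3))
f=dict(np.load('scene0.npz'));im=f['image'][130:300,150:340,::-1]
cv2.imwrite('pics/c.png',cv2.resize(im,None,fx=4,fy=3.5,interpolation=cv2.INTER_CUBIC))
E
```

```text
scene [0.544 0.276 0.122]
1287 1072 max [0.57  0.316 0.176] min [0.537 0.195 0.049] z99 0.173
scene [ 0.579 -0.001  0.114]
1851 1763 max [0.688 0.081 0.187] min [ 0.561 -0.085  0.03 ] z99 0.184
scene [ 0.561 -0.252  0.114]
819 631 max [ 0.671 -0.208  0.164] min [ 0.451 -0.324  0.03 ] z99 0.161
top [0.549 0.251 0.138]
573 235 max [0.62  0.359 0.182] min [0.536 0.202 0.033] z99 0.178
top [ 0.579 -0.014  0.129]
856 388 max [0.689 0.095 0.194] min [ 0.561 -0.121  0.03 ] z99 0.189
top [ 0.563 -0.259  0.124]
485 255 max [ 0.673 -0.15   0.169] min [ 0.453 -0.368  0.03 ] z99 0.162
```

View pics/c.png

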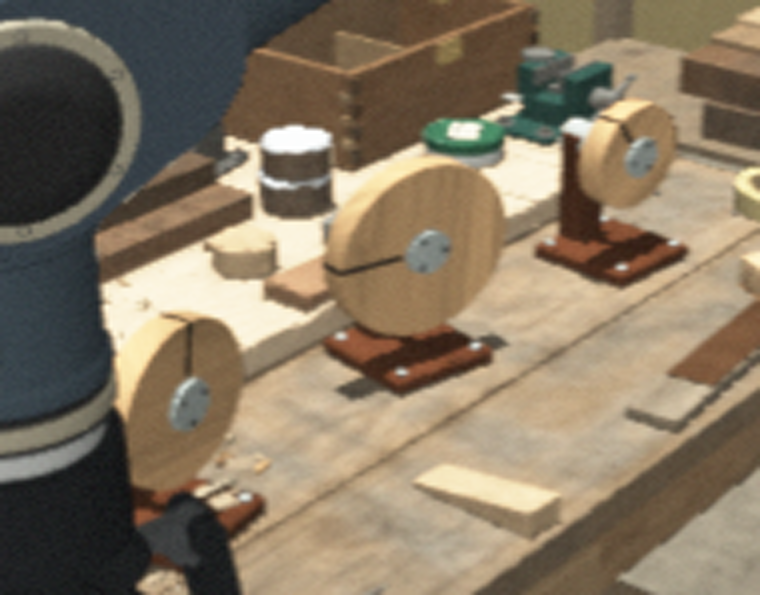

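The middle-sized wheel is the left one, with its mark near the top. The large wheel is in the centre and the small one is on the right. Next: exact pose, mark angle, nearby obstacles and the tilt range IK allows.

```bash
cat >>h.py <<'E'
def fit(f,c0):
    P=cloud(f); hsv=cv2.cvtColor(f['image'],cv2.COLOR_RGB2HSV)
    s=(np.linalg.norm(P-c0,axis=-1)<.075)&(P[...,2]>.045)&(f['range_z']>0)&(hsv[...,2]>110)&(hsv[...,1]>60)
    Q=P[s]; rng=np.random.default_rng(0); best=None
    for _ in range(400):
        a=Q[rng.choice(len(Q),3,False)]; n=np.cross(a[1]-a[0],a[2]-a[0]); n/=np.linalg.norm(n)+1e-12
        if abs(n[2])>.15 or abs(n[0])<.9: continue
        k=np.abs((Q-a[0])@n)<.003
        if best is None or k.sum()>best.sum(): best=k
    F=Q[best]; m=F.mean(0); n=np.linalg.svd(F-m)[2][2]; n*=np.sign(n[0])
    return F,m,n
def basis(yaw): return np.array([np.cos(yaw),np.sin(yaw),0]),np.array([-np.sin(yaw),np.cos(yaw),0]),np.array([0,0,1.])
def mark(f,hub,yaw):
    "angle of the dark line on the front face; 0 up, + anticlockwise; also darkness contrast and visible fraction"
    x,y,z=basis(yaw); th=np.radians(np.arange(0,360,1.)); r=np.arange(.026,.058,.002)
    T,R_=np.meshgrid(th,r,indexing='ij')
    X=hub-.011*x+R_[...,None]*(np.sin(T)[...,None]*y+np.cos(T)[...,None]*z)
    uv=proj(f,X.reshape(-1,3)).astype(np.float32)
    g=cv2.remap(cv2.cvtColor(f['image'],cv2.COLOR_RGB2GRAY),uv[:,0].copy(),uv[:,1].copy(),cv2.INTER_LINEAR).reshape(T.shape).astype(float)
    d=cv2.remap(f['range_z'],uv[:,0].copy(),uv[:,1].copy(),cv2.INTER_NEAREST).reshape(T.shape)
    zz=(X.reshape(-1,3)@f['R'].T+f['t'])[:,2].reshape(T.shape)
    ok=np.abs(d-zz)<.02
    cnt=ok.sum(1); s=np.where(cnt>10,np.where(ok,g,0).sum(1)/np.maximum(cnt,1),np.nan)
    med=np.nanmedian(s); i=np.nanargmin(s); w=np.nan_to_num(np.clip(med-25-s,0,None))
    dd=np.angle(np.exp(1j*(th-th[i]))); w[np.abs(dd)>.2]=0
    a=th[i]+(w*dd).sum()/max(w.sum(),1e-9)
    return np.angle(np.exp(1j*a)),med-s[i],(cnt>10).mean()
from scipy.spatial.transform import Rotation as Ro
def pose(hub,yaw,a,r,flip):
    x,y,z=basis(yaw); u=np.sin(a)*y+np.cos(a)*z
    zt=-u; yt=-x if flip else x; xt=np.cross(yt,zt)
    return hub+r*u, Ro.from_matrix(np.c_[xt,yt,zt]).as_euler('xyz')
E
python3 - <<'E'
from h import *
from plant import robot
fs={n:dict(np.load(n+'0.npz')) for n in('scene','top')}
F,m,n=fit(fs['scene'],np.array([.55,.25,.11])); yaw=np.arctan2(n[1],n[0])
x,y,z=basis(yaw)
print('face n',n.round(3),'yaw',yaw,len(F))
q=np.c_[(F-m)@y,F[:,2]]
(cy,cz),rad=cv2.minEnclosingCircle(q.astype(np.float32)); print('circle',cy,cz,rad, q.min(0),q.max(0))
# hub via steel blob
f=fs['scene'];P=cloud(f);hsv=cv2.cvtColor(f['image'],cv2.COLOR_RGB2HSV)
s=(np.linalg.norm(P-(m),axis=-1)<.045)&(hsv[...,1]<70)&(hsv[...,2]>90)
S=P[s];print('steel',len(S),S.mean(0).round(4))
fm=(S-m)@n; print('steel depth',np.median(fm)); 
hy=((S-m)@y); hub=m+ (hy.max()+hy.min())/2*y+.011*n; hub[2]=.11; print('hub',hub,'m+cy',(m+cy*y+.011*n))
for k,g in fs.items(): print(k,mark(g,hub,yaw))
# red can, things
for k,g in fs.items():
    P=cloud(g);hs=cv2.cvtColor(g['image'],cv2.COLOR_RGB2HSV)
    r=((hs[...,0]<6)|(hs[...,0]>174))&(hs[...,1]>170)&(hs[...,2]>90)&(np.linalg.norm(P[...,:2]-hub[:2],axis=-1)<.3)&(P[...,2]>.01)
    if r.any(): print('can',k,r.sum(),np.median(P[r],0).round(3),P[r].min(0).round(3),P[r].max(0).round(3))
np.savez('hub.npz',hub=hub,yaw=yaw)
for flip in(0,1):
  for a in np.arange(-1.8,1.81,.3):
    o=[]
    for r in(.055,.12):
        p,e=pose(hub,yaw,a,r,flip)
        j=robot.inverse_kinematics(p,e); o.append(None if j is None else np.round(j,2).tolist())
    print(flip,round(a,1),o[0],o[1] is not None)
E
```

```text
face n [0.986 0.166 0.001] yaw 0.166574796815359 929
circle -0.0035370008554309607 0.11253036558628082 0.06419946253299713 [-0.06749402  0.04879944] [0.05574428 0.17416867]
steel 123 [0.5449 0.26   0.1139]
steel depth -0.0033533293024558372
hub [0.55925831 0.26088874 0.11      ] m+cy [0.55947142 0.25962122 0.11288066]
scene (np.float64(-0.16490605648316972), np.float64(39.9375), np.float64(1.0))
top (np.float64(-0.13564576467254177), np.float64(27.375), np.float64(1.0))
can scene 321 [0.453 0.422 0.033] [0.44  0.405 0.01 ] [0.48  0.433 0.058]
can top 121 [0.456 0.39  0.049] [0.437 0.372 0.013] [0.497 0.432 0.068]
0 -1.8 [0.59, 1.31, -0.78, 1.74, -0.96, 1.25, 1.03] True
0 -1.5 [0.55, 1.09, -0.71, 1.79, -0.94, 1.12, 0.94] True
0 -1.2 [0.38, 0.82, -0.5, 1.84, -0.98, 1.07, 0.87] True
0 -0.9 [-0.03, 0.61, -0.05, 1.87, -1.03, 1.09, 0.81] True
0 -0.6 [-0.29, 0.5, 0.14, 1.87, -0.84, 0.97, 0.56] True
0 -0.3 [-0.57, 0.46, 0.3, 1.84, -0.56, 0.9, 0.22] True
0 0.0 [-0.73, 0.47, 0.3, 1.78, -0.17, 0.92, -0.19] True
0 0.3 [-0.91, 0.54, 0.37, 1.71, 0.1, 1.04, -0.47] True
0 0.6 [-1.06, 0.67, 0.44, 1.6
[... 277 characters left out ...]
3, -0.93, 1.23, -2.14] True
1 -1.5 [0.49, 1.05, -0.62, 1.8, -1.01, 1.18, -2.15] True
1 -1.2 [0.33, 0.81, -0.43, 1.84, -1.02, 1.11, -2.23] True
1 -0.9 [-0.03, 0.61, -0.05, 1.87, -1.03, 1.09, -2.33] True
1 -0.6 [-0.57, 0.55, 0.52, 1.88, -1.01, 1.11, -2.45] True
1 -0.3 [-1.08, 0.71, 1.11, 1.86, -1.01, 1.21, -2.52] True
1 0.0 [-0.26, 0.48, -0.33, 1.75, 0.19, 0.94, 2.64] True
1 0.3 [-0.44, 0.54, -0.3, 1.68, 0.45, 1.14, 2.37] True
1 0.6 [-0.57, 0.66, -0.3, 1.6, 0.65, 1.39, 2.18] True
1 0.9 [-0.65, 0.8, -0.32, 1.51, 0.81, 1.65, 2.07] True
1 1.2 [-0.68, 0.96, -0.38, 1.44, 0.96, 1.92, 1.98] True
1 1.5 [-1.08, 1.1, 0.26, 1.4, 0.76, 1.82, 2.19] True
1 1.8 [-1.11, 1.26, 0.33, 1.36, 0.85, 1.97, 2.2] True
```

```bash
cat >>h.py <<'E'
from plant import robot
_h=np.load('hub.npz') if __import__('os').path.exists('hub.npz') else None
HUB,YAW=_h['hub'],float(_h['yaw'])
def at(a,r): return pose(HUB,YAW,a,r,0)
def line(a,r,vel,**k):
    p,e=at(a,r); return robot.move_straight(p,vel=vel,attitude=e,**k)
def arc(a0,a1,r=.053,w=.8):
    n=max(1,int(np.ceil(abs(a1-a0)/.2)))
    for a in np.linspace(a0,a1,n+1)[1:]: line(a,r,w*r)
def st(tag=''):
    s=robot.sense(); print(tag,'t',round(s['t'],2),'tcp',s['tcp_pos'].round(3),'F',s['wrist_force'].round(1),'open',round(s['opening'],2))
def look(names=('scene','top'),save=None):
    o=[]
    for n in names:
        f=robot.grab_frame(n); o.append(np.round(mark(f,HUB,YAW),2).tolist())
        if save: cv2.imwrite(f'pics/{save}_{n}.png',f['image'][:,:,::-1])
    print('mark',o)
    return o
E
python3 - <<'E'
from h import *
robot.goto(*at(0,.2)); st('above')
robot.grip(.6); look()
robot.goto(*at(.6,.14)); st()
line(.6,.053,.08,contact_N=15); st('in')
robot.grip(0,30); st('grip'); look(save='g1')
E
python3 -c "
import cv2,numpy as np
a=cv2.imread('pics/g1_scene.png')[130:340,60:340];b=cv2.imread('pics/g1_top.png')[90:300,140:420]
cv2.imwrite('pics/g1.png',cv2.resize(np.vstack([a,b]),None,fx=1.42,fy=1.42))"
```

```text
above t 1.9 tcp [0.558 0.263 0.31 ] F [-0.4  0.7 -0.2] open 1.0
mark [[0.14, 46.44, 1.0], [-0.65, 1.93, 0.31]]
 t 2.97 tcp [0.544 0.342 0.223] F [ 0.2 -0.8  0.6] open 0.61
in t 4.2 tcp [0.554 0.291 0.154] F [0.3 0.1 0.3] open 0.6
grip t 4.57 tcp [0.554 0.291 0.154] F [-1.4  1.1  1.2] open 0.25
mark [[0.66, 53.34, 0.89], [0.19, 24.25, 0.87]]
```

View pics/g1.png

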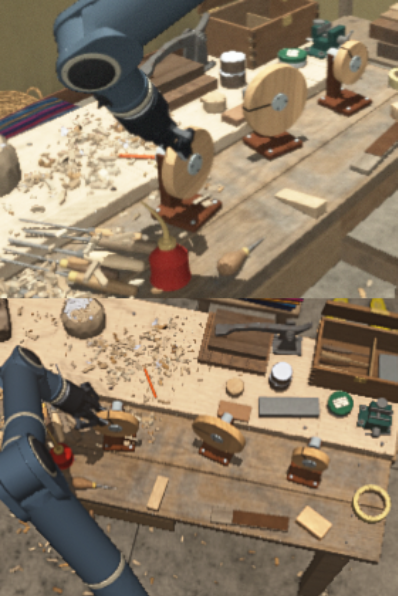

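The rim is gripped. The mark had moved from −0.15 to +0.14 before contact, so the wheel was creeping anticlockwise at the start. I'll let go here to get the first rest.

```bash
python3 - <<'E'
from h import *
robot.grip(.6); line(.6,.115,.1); st(); look(('scene',))
robot.goto(*at(0,.14))
for i in range(5): look(('scene',)); st(); robot.sleep(.8)
look(save='r1')
E
```

```text
t 5.83 tcp [0.548 0.324 0.205] F [-0.2  0.8 -0.1] open 0.6
mark [[0.15, 46.26, 1.0]]
mark [[0.15, 45.69, 1.0]]
 t 6.42 tcp [0.559 0.26  0.25 ] F [ 0.4  1.2 -0.1] open 0.6
mark [[0.15, 46.56, 1.0]]
 t 7.28 tcp [0.559 0.261 0.25 ] F [-0.2  0.1 -0.6] open 0.6
mark [[0.15, 46.84, 1.0]]
 t 8.12 tcp [0.559 0.261 0.25 ] F [ 0.3 -0.5  0.2] open 0.6
mark [[0.15, 45.84, 1.0]]
 t 8.97 tcp [0.559 0.261 0.25 ] F [-0.2  0.1 -0.1] open 0.6
mark [[0.15, 45.19, 1.0]]
 t 9.82 tcp [0.559 0.261 0.25 ] F [-0.3  0.2  0.4] open 0.6
mark [[0.15, 46.16, 1.0], [-1.71, 2.54, 0.21]]
```

Rest 1 is 0.15 rad, approached from below, so the bottom lies at a larger angle. Next I turn the wheel about +1.5 rad past the bottom and let it come back.

```bash
python3 - <<'E'
from h import *
robot.goto(*at(-.75,.12)); line(-.75,.053,.1,contact_N=15); robot.grip(0,30); st('grip'); look(('scene',))
arc(-.75,.75); st('turned'); look(('scene',))
robot.grip(.6); line(.75,.115,.1); look(('scene',))
robot.goto(*at(0,.14))
for i in range(4): look(('scene',)); st(); robot.sleep(.8)
look(save='r2')
E
cd pics; python3 -c "
import cv2,numpy as np
cv2.imwrite('r2.png',cv2.resize(np.hstack([cv2.imread(n)[190:310,120:270] for n in('r1_scene.png','r2_scene.png')]),None,fx=2.6,fy=2.6))"
```

```text
grip t 12.76 tcp [0.566 0.225 0.149] F [ 0.3 -2.9  2.8] open 0.25
mark [[0.15, 47.03, 1.0]]
turned t 15.88 tcp [0.554 0.295 0.148] F [ 4.3  1.1 -2.7] open 0.25
mark [[1.65, 48.44, 0.88]]
mark [[1.31, 50.21, 1.0]]
mark [[1.29, 53.47, 1.0]]
 t 17.71 tcp [0.559 0.26  0.25 ] F [0.7 0.9 0.1] open 0.6
mark [[1.28, 54.25, 1.0]]
 t 18.56 tcp [0.559 0.261 0.25 ] F [ 0.2 -0.3  0.8] open 0.6
mark [[1.27, 56.03, 1.0]]
 t 19.41 tcp [0.559 0.261 0.25 ] F [ 0.3 -0.4 -0.2] open 0.6
mark [[1.27, 54.94, 1.0]]
 t 20.26 tcp [0.559 0.261 0.25 ] F [-0.3 -0.3 -0.5] open 0.6
mark [[1.28, 54.94, 1.0], [-0.1, 18.69, 0.49]]
```

View pics/r2.png

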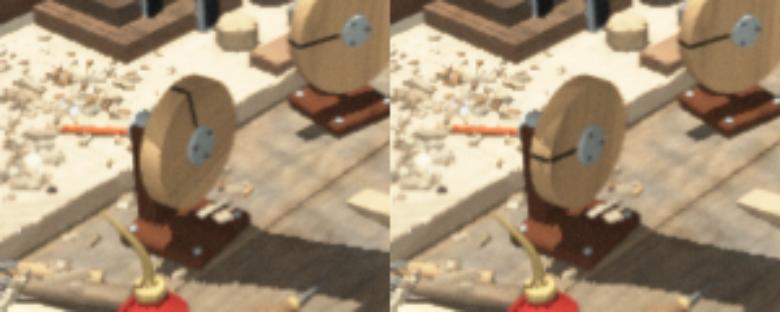

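Rests are 0.15 and 1.275 rad, a half-gap of 0.56, which fits the stated 0.35–0.6. The picture agrees: line near the top, slightly left, at (190,105) in the left half; line to the left at (550,158) in the right half. The heavy side is therefore down at mark = 0.71, so I turn back −0.56 and hold.

```bash
python3 - <<'E'
from h import *
line(.28,.12,.1); line(.28,.053,.1,contact_N=15); robot.grip(0,40); st('grip'); look(('scene',))
arc(.28,-.282,w=.5); robot.sleep(.5); st('turned'); look(save='end')
print(np.linalg.norm(robot.sense()['tcp_pos']-HUB))
E
cd pics; python3 -c "
import cv2,numpy as np
a=cv2.imread('end_scene.png')[120:340,120:400];b=cv2.imread('end_top.png')[110:330,140:420]
cv2.imwrite('end.png',cv2.resize(np.hstack([a,b]),None,fx=1.42,fy=1.42))"
```

```text
grip t 22.91 tcp [0.557 0.276 0.162] F [-1.1  0.2  4. ] open 0.25
mark [[1.27, 54.28, 0.92]]
turned t 25.03 tcp [0.562 0.246 0.163] F [-3.  -1.  10.3] open 0.25
mark [[0.71, 55.0, 0.95], [0.77, 17.7, 0.36]]
0.054574165768764546
```

View pics/end.png

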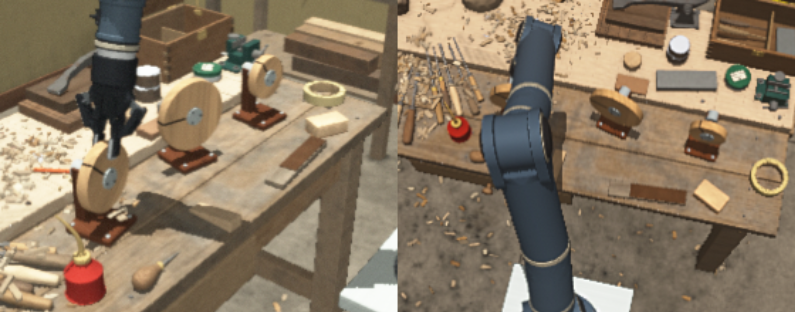

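The gripper holds the rim near (105,145) and the line points upper-left at 0.71 rad. The other two wheels and the loose things look undisturbed, so I'm handing in.

```bash
python3 -c "
from plant import robot
robot.close_job()"
```

```text
the job is handed in; nothing more can be done
```

The middle wheel, the left one in the pictures, is held by its rim with its heavy side straight down as measured. I handed the job in at about 25 s of the 58 s; no verdict is reported.

- **Finding the bottom:** Released from each side, the line came to rest at 0.15 rad and 1.275 rad. That puts heavy-side-down at 0.71 rad. The half-gap of 0.56 rad fits the stated 0.35–0.6.
- **First rest:** The 0.15 rad rest came from the wheel's own creep at the start, from −0.165 rad. It was unchanged for 4 s after I gripped and released it, but I did not repeat it with a deliberate turn from that side.
- **Last checks:** The scene camera read the line at 0.71 rad. The top camera, mostly blocked by the arm, read 0.77 rad. The grip is set to 40 N, and the grasp point is 55 mm from the hub.
- **Other things:** In the last picture the other two wheels and the loose things look unmoved. I did not measure their positions.

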